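# Zero and set the grind collar of a coffee grinder

### The job

Set the coffee grinder: turn its slim knurled collar clockwise (seen from above) until you feel the burrs meet and it comes up firm, stop there for a moment without forcing it, then turn it back anticlockwise by an eighth of a turn (45 degrees) and let go. Handle only the collar, not the fixed rings above and below it, and leave the glass flask and the shaker standing where they are.

Things in the scene. Friction and masses are not known exactly. Their poses are not given: they have to be found in the camera images.
- grinder: coffee grinder: white tapered housing on a 112 mm rubber foot, 121 mm tall, small black catch drawer on its front (own -x side). Origin: centre of its underside, on the worktop; z up, the axis of all its rings. It stays put when pushed. From bottom to top: foot and housing to z = 84 mm (radius 56 down to 42), lower ring, collar, upper ring with lid
- lower_ring: fixed aluminium ring under the collar, radius 40 mm, z = 84 to 92 mm above the grinder's underside: a flat ledge 10 mm wide round the collar, with tick marks on it every 15 degrees (long ones every 45 degrees). Origin and axes as the grinder's. Not to be touched
- upper_ring: fixed aluminium ring with a low black lid above the collar, radius 21 mm, z = 108.5 to 121 mm above the grinder's underside. Origin and axes as the grinder's. Not to be touched
- collar_mid (a point): centre of the slim black knurled collar, on the grinder's axis, 100.5 mm above the worktop; turns with it (z up, x toward its pip). A cylinder 60 mm in diameter, 16 mm tall (z = 92.5 to 108.5 mm), 9 mm proud of the upper ring: can be gripped across from above, fingers straddling the upper ring, tips above the ledge. It turns at about 0.25 N m and stays where left
- collar_pip (a point): top of the small aluminium pip (7.5 x 7 mm, 3.5 mm high) on the collar's top face, 25.5 mm from the axis; turns with the collar and shows its angle; x points away from the axis. Clockwise from above closes the burrs; they meet, and the collar comes up hard, 40 to 70 degrees on from the start, at no marked place; from there it is free for 97 degrees anticlockwise
- burr_outer_c (a point): outer burr, hidden in the housing on the axis, 70 mm above the underside when the burrs meet; the collar's fine thread raises it 0.25 mm for each radian that the collar is opened from there (0.43 mm at most: too little to be read from this noisy position)
- burr_inner_c (a point): inner burr, hidden in the housing on the axis, about 60 mm above the underside. It stays still unless the collar is forced past where the burrs meet: at about 0.5 N m or more it is dragged round with the collar and spoilt (it then sinks 0.25 mm for each radian)
- flask_mid (a point): empty conical glass flask standing on the worktop to the left of the grinder, 69 mm across its base, 105 mm tall; half-way up (z = 50 mm); a bystander
- shaker_mid (a point): steel and glass shaker, 44 mm in diameter, 89 mm tall, standing to the right of the grinder; half-way up (z = 45 mm); a bystander

How it is judged (in metres and radians):
On the way:
1. the collar is turned clockwise until the burrs meet (within 3 degrees) and rests there for 0.2 s (z of burr_outer_c in the frame of grinder below 0.0700131 m), for 0.2 s.
At the end, for the whole second after the job is handed in: the collar stands open by an eighth of a turn (45 degrees, within about 10.5 degrees) anticlockwise from where the burrs meet (outer burr raised 0.150 to 0.242 mm), and stays there (z of burr_outer_c in the frame of grinder between 0.0701505 and 0.0702422 m); the robot touches nothing.
It fails at once if the collar is forced: the inner burr is dragged round by more than about 6 degrees (distance of burr_inner_c from where it was at the start of the episode above 2.6e-05 m).
It fails at once if the upper ring is touched with more than 3 N (contact force between any of the fingers, the arm and upper_ring above 3 N).
It fails at once if the lower ring is touched with more than 3 N (contact force between any of the fingers, the arm and lower_ring above 3 N).
It fails at once if the glass flask or the shaker is shifted by more than 20 mm (distance of any of flask_mid, shaker_mid from where it was at the start of the episode above 0.02 m).
It also fails if it takes over 72 s, if anything falls off the work surface, if the arm or the gripper's body presses on something with over 40 N, if the wrist force passes 120 N, or if a joint passes its speed limit or range.

### The arm

A 7-joint arm with a two-finger parallel gripper is mounted at the origin on a cart in front of the work surface, level with it; the furniture and walls round the work are solid. World frame = base frame: x ahead of the robot, y to its left, z up, the work surface at z = 0. Lengths are in mm, angles in rad, forces in N, time in s.
With the tool pointing down it reaches from about 400 to 850 mm from the base axis. Payload 4.5 kg.
Tool frame: the origin (TCP) lies at the very end of the fingers, on their centre line; the grasp point (between the pads) lies 19 mm behind it (bot.grip_point_offset is the distance from the TCP to the grasp point, in mm); z points along the fingers, y is the line along which they close (so a half turn about z gives the same grasp; the last joint's range is limited). The gripper opens to 88 mm and grips with 3 to 60 N. Pads are 18 mm wide; open, the fingers measure 123 mm over their backs; the gripper's body (75 mm by 187 mm) begins 45 mm behind the grasp point.
Start: joints at [-1.073, 0.689, -0.195, 1.565, 0.157, 0.902, -0.215], TCP at [279.58, 559.009, 208.143] pointing down, gripper open.
Joint ranges: [-3.01, 3.01], [-0.46, 2.08], [-1.47, 1.51], [0.13, 2.56], [-1, 4.14], [0.04, 2.09], [-2.66, 2.66]. Speed limits (rad/s): [2.57, 2.57, 3.14, 3.14, 3.14, 3.14, 3.14].

### API

Orientations are given as a rotation vector (axis times angle).
In Python, from rig import bot gives the robot as it stands.
- The arm moves only by the tool carry_out, never from a script. Its argument "moves" is a list of rows, each an object of numbers: "tx", "ty", "tz": the shift along the tool's x, y, z in mm; "spin": the turn about the tool's z in degrees. In form: [{"tx": .., "ty": .., "tz": .., "spin": ..}, ...]. A call has 1 to 5 rows; each row is the pose to reach, as a shift and turn from the pose commanded when the call began, along the tool's axes at that moment; what a row does not reach only later rows make up. A row lasts 1/8 s, in which the tool goes at most 62.5 mm and 10.7 degrees, less where a joint would pass 70% of its speed; a pose out of reach is approached as far as the arm can. A call with a gripper value outside its range is refused whole. "jaw" is the gripper's target within -1 to 1 (shut at 1, half-way at 0, fully open at -1), set as the call begins (left out, the last holds). The fingers move at their own pace and stop on an object; the grip force is fixed at half the most. Time passes only in rows, so rows that repeat a pose let the fingers close. It gives the time, the measured TCP pose, the force, the opening and the grip force at its end, in the units of the state.
- bot.get_state(): the state, without advancing time (a new reading comes with each control period).
- bot.get_image(name): name is "scene" or "side" or "wrist"; returns the picture (400x640x3 uint8, red, green, blue); there is no depth.
- bot.camera_params(name): a dict with "mtx" (3x3 intrinsics, pixels), "dist" ([k1, k2, p1, p2, k3] as OpenCV has them; the pictures are not rectified), "world_to_cam" (4x4, takes a point from world to camera coordinates); the wrist camera has in their place "tool_from_camera" (4x4, takes a point from camera to tool coordinates, whose origin is the TCP and whose axes are the flange's). Camera axes: x right, y up, looking along -z (the intrinsics and any distortion apply to the point x, -y, -z); pixel columns grow to the right and rows downward; lengths in mm; the calibration is good to about 2 mm. A picture is of the moment at which its call begins: read the wrist's pose just before it. camera_params takes no time and is no camera call.
- bot.sign_off(): hands the job in; it is judged then, once.
Trained networks look in the newest picture that a camera, given by its name, has taken for a name from the list of things; names that differ only in an ending like _2 or _b are one class to them, and where a whole thing is asked for, a point or a joint stands for the part that bears it (a point fixed in the world has none). Each returns a list of dicts, best first, with "conf" (0 to 1); they miss things now and then, are a little off and sometimes report something else, mostly with a low value. They report only what shows in the picture. A call takes as long as a camera call.
- bot.find_in(query, camera): "point" ([x, y, z] in mm, in world coordinates, good to about 4 mm: the middle of the surface that is visible of it).
- bot.silhouettes(query, camera): "pixels" (400x640 bool, what is visible of it).
The state is a dict: "clock": time; "joint_pos": joint angles; "joint_vel": joint speeds; "joint_torque": joint torques, N m; "eef_pos": TCP position; "eef_rot": TCP orientation; "ft_force": force on the tool from outside, world axes, zero at the start; "ft_torque": the same for the moment, N m; "width": finger opening in mm; "grasp_force": force on a finger pad.
Only numpy, scipy, OpenCV 4.12 (cv2) and the standard library are available. Lean on these libraries where they do the work, as an engineer would, in place of code of your own. Each camera call takes 0.05 s, during which the arm holds its last target. There are 200 camera calls.

## Working session

There is one attempt and no reset: what is moved stays moved. The work goes in short steps, Python scripts to look and compute and a tool call to move; the robot and the scene stay as the last step left them, time stands still between calls to the robot, and variables do not carry over. Pictures are saved under pics/ and viewed, at most 10 in all, crops included, and the job is handed in when it is done.

Besides the shell and the picture viewer there is one more tool, called in YAML: its name, and indented under it one key for each argument. carry_out: Moves the arm, as the interface text tells. Its arguments: {"type":"object","properties":{"moves":{"type":"array"},"jaw":{"type":"number"}},"required":["moves"]}

```bash
mkdir -p pics; ls
python3 - <<'E'
from rig import bot
import cv2,numpy as np
s=bot.get_state();print({k:np.round(v,3).tolist() for k,v in s.items()})
ims=[]
for c in("scene","side"):
    im=bot.get_image(c);ims.append(im)
    for q in("grinder","collar_mid","collar_pip","upper_ring","lower_ring","flask_mid","shaker_mid"):
        r=bot.find_in(q,c);print(c,q,[(np.round(d["point"]).tolist(),round(d["conf"],2)) for d in r[:2]])
cv2.imwrite("pics/a.png",cv2.resize(np.vstack(ims),(480*1,600))[:,:,::-1])
E
```

```text
pics
{'clock': 0.0, 'joint_pos': [-1.073, 0.69, -0.195, 1.566, 0.157, 0.902, -0.215], 'joint_vel': [0.001, 0.0, 0.002, -0.0, 0.001, -0.0, -0.001], 'joint_torque': [0.0, -52.756, -1.267, -15.342, -0.053, 0.006, 0.0], 'eef_pos': [279.366, 558.359, 207.333], 'eef_rot': [-0.722, -3.057, 0.003], 'ft_force': [0.326, -0.202, 0.547], 'ft_torque': [-0.06, -0.015, -0.037], 'grasp_force': 0.0, 'width': 88.189}
scene grinder [([465.0, 11.0, 67.0], 0.69)]
scene collar_mid [([471.0, 20.0, 106.0], 0.86)]
scene collar_pip [([478.0, 18.0, 109.0], 0.83)]
scene upper_ring [([490.0, 28.0, 118.0], 0.66)]
scene lower_ring [([471.0, 14.0, 93.0], 0.89)]
scene flask_mid [([440.0, 168.0, 45.0], 0.84), ([469.0, 11.0, 94.0], 0.59)]
scene shaker_mid [([518.0, -108.0, 59.0], 0.79)]
side grinder []
side collar_mid [([497.0, 50.0, 111.0], 0.92)]
side collar_pip [([495.0, 57.0, 107.0], 0.78)]
side upper_ring [([496.0, 42.0, 117.0], 0.96)]
side lower_ring [([495.0, 58.0, 91.0], 0.88)]
side flask_mid [([453.0, 196.0, 42.0], 0.82)]
side shaker_mid [([538.0, -83.0, 54.0], 0.7)]
```

View pics/a.png

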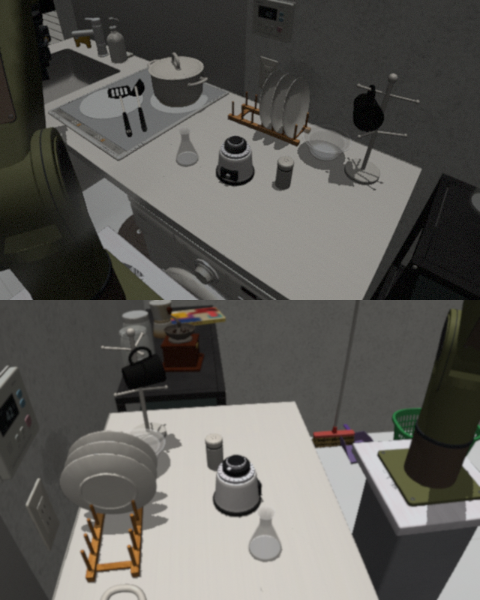

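The top half is the scene camera (grinder about 235,155, flask 187,150, shaker 285,172). The bottom half is the side camera (grinder 238,480). Both show the grinder clear of its neighbours. Next I'll work out the move that puts the wrist camera above it.

```bash
cat > h.py <<'E'
from rig import bot
import cv2,numpy as np
from scipy.spatial.transform import Rotation as R
def tool():
    s=bot.get_state();return R.from_rotvec(s["eef_rot"]).as_matrix(),np.array(s["eef_pos"]),s
def campose(name,Rt=None,p=None):
    c=bot.camera_params(name)
    if name=="wrist":
        T=np.eye(4);T[:3,:3]=Rt;T[:3,3]=p;W=T@np.array(c["tool_from_camera"])
    else: W=np.linalg.inv(np.array(c["world_to_cam"]))
    return np.array(c["mtx"]),np.array(c["dist"],float),W
def to_z(name,uv,z,Rt=None,p=None):
    K,d,W=campose(name,Rt,p)
    q=cv2.undistortPoints(np.array(uv,float).reshape(-1,1,2),K,d)[:,0]
    r=np.c_[q[:,0],-q[:,1],-np.ones(len(q))]@W[:3,:3].T
    o=W[:3,3];return o+r*((z-o[2])/r[:,2])[:,None]
E
python3 - <<'E'
from h import *
np.set_printoptions(precision=2,suppress=True)
Rt,p,s=tool();print(Rt);print(bot.camera_params("wrist"))
f=4/3
print(to_z("scene",[[232*f,118*f],[296*f,143*f],[235*f,180*f]],0))
print(campose("scene")[2][:3,3],campose("side")[2][:3,3])
E
```

```text
[[-0.89  0.45 -0.  ]
 [ 0.45  0.89  0.  ]
 [ 0.    0.   -1.  ]]
{'mtx': array([[303.71,   0.  , 319.49],
       [  0.  , 303.71, 199.76],
       [  0.  ,   0.  ,   1.  ]]), 'dist': array([0.02, 0.  , 0.  , 0.  , 0.  ]), 'tool_from_camera': array([[  -0.  ,    0.95,    0.3 ,   79.18],
       [   1.  ,    0.  ,    0.  ,   -0.1 ],
       [   0.  ,    0.3 ,   -0.95, -177.2 ],
       [   0.  ,    0.  ,    0.  ,    1.  ]])}
[[713.25 213.37   0.  ]
 [727.37 -39.42   0.  ]
 [468.66  10.53   0.  ]]
[ -53.82 -384.51  630.25] [542.26 678.17 622.02]
```

carry_out:
  moves:
    - {"tx": -32,"ty": -28,"tz": -10}
    - {"tx": -68,"ty": -60,"tz": -22}
    - {"tx": -104,"ty": -91,"tz": -22}
    - {"tx": -140,"ty": -122,"tz": -22}
    - {"tx": -176,"ty": -153,"tz": -22}
  jaw: -1

```text
invalid input
```

carry_out:
  moves:
    - {"tx": -36,"ty": -31}
    - {"tx": -72,"ty": -63}
    - {"tx": -108,"ty": -94}
    - {"tx": -144,"ty": -126}
    - {"tx": -180,"ty": -157}

```text
invalid input
```

carry_out:
  moves:
    - {"tx": -36,"ty": -31,"spin": 6}
    - {"tx": -72,"ty": -63,"spin": 14}
    - {"tx": -72,"ty": -63,"spin": 22}
    - {"tx": -72,"ty": -63,"spin": 30}
    - {"tx": -72,"ty": -63,"spin": 30}

```text
invalid input
```

carry_out:
  moves:
    - {"tx": -32,"ty": -28,"tz": -10,"spin": 0}
    - {"tx": -68,"ty": -60,"tz": -22,"spin": 0}
    - {"tx": -104,"ty": -91,"tz": -22,"spin": 0}
    - {"tx": -140,"ty": -122,"tz": -22,"spin": 0}
    - {"tx": -176,"ty": -153,"tz": -22,"spin": 0}
  jaw: -1

```text
clock: 1.42
eef_pos: [369.2, 342.1, 230.4]
eef_rot: [0.722, 3.057, 0.001]
ft_force: [0.3, -0.6, 0.3]
width: 88.3
grasp_force: 0.0
```

carry_out:
  moves:
    - {"tx": -36,"ty": -31,"tz": 0,"spin": 0}
    - {"tx": -72,"ty": -63,"tz": 0,"spin": 0}
    - {"tx": -108,"ty": -94,"tz": 0,"spin": 0}
    - {"tx": -144,"ty": -126,"tz": 0,"spin": 0}
    - {"tx": -180,"ty": -157,"tz": 0,"spin": 0}

```text
clock: 2.05
eef_pos: [460.0, 121.1, 230.4]
eef_rot: [0.722, 3.057, 0.001]
ft_force: [0.0, 0.3, -0.6]
width: 88.2
grasp_force: 0.0
```

carry_out:
  moves:
    - {"tx": -36,"ty": -31,"tz": 0,"spin": 6}
    - {"tx": -72,"ty": -63,"tz": 0,"spin": 14}
    - {"tx": -72,"ty": -63,"tz": 0,"spin": 22}
    - {"tx": -72,"ty": -63,"tz": 0,"spin": 30}
    - {"tx": -72,"ty": -63,"tz": 0,"spin": 30}

```text
clock: 2.68
eef_pos: [495.6, 34.0, 230.2]
eef_rot: [1.487, 2.767, 0.0]
ft_force: [-0.2, -0.2, -0.8]
width: 87.6
grasp_force: 0.0
```

Run:
```python
from h import *
np.set_printoptions(precision=1,suppress=True)
Rt,p,s=tool();print(p,s["joint_pos"]);im=bot.get_image("wrist")
for q,z in(("upper_ring",121),("collar_mid",108.5),("lower_ring",92),("collar_pip",112)):
    r=bot.silhouettes(q,"wrist")
    if not r: print(q,"none");continue
    m=r[0]["pixels"];c=max(cv2.findContours(m.astype(np.uint8),0,2)[0],key=cv2.contourArea)[:,0].astype(np.float32)
    P=to_z("wrist",c,z,Rt,p)[:,:2].astype(np.float32)
    (x,y),rad=cv2.minEnclosingCircle(P);A=np.c_[2*P,np.ones(len(P))];k=np.linalg.lstsq(A,(P**2).sum(1),rcond=None)[0]
    print(q,r[0]["conf"],x,y,rad,"lsq",k[:2],np.sqrt(k[2]+k[0]**2+k[1]**2),"mean",P.mean(0))
cv2.imwrite("pics/b.png",im[:,:,::-1])
```

```text
[495.6  34.  230.2] [-0.1  0.5 -0.1  1.9  0.1  0.7  0.4]
upper_ring none
collar_mid 0.75 491.081298828125 32.62446212768555 31.46056365966797 lsq [491.4  32.7] 30.34592139898106 mean [490.3  33.3]
lower_ring 0.7 491.3702087402344 31.96176528930664 40.435001373291016 lsq [491.3  31.8] 39.610877469265425 mean [486.7  33. ]
collar_pip 0.74 489.89105224609375 33.086910247802734 30.522184371948242 lsq [490.4  33.2] 29.257873496836098 mean [491.8  33.8]
```

View pics/b.png

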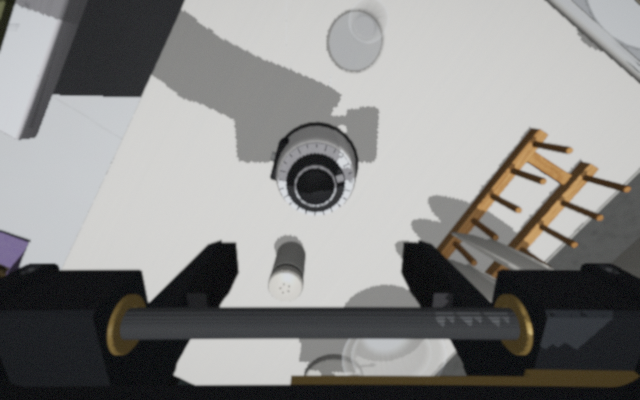

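The wrist view shows the collar centred near (316,184), with the pip at (340,178) under one finger, so I'll spin the grasp away from it. The axis comes out at about (491.4, 32.3). The measured ring radii, 30.3 and 39.6 mm, match the given sizes.

carry_out:
  moves:
    - {"tx": 1,"ty": -4.5,"tz": 15,"spin": -8}
    - {"tx": 1,"ty": -4.5,"tz": 35,"spin": -17}
    - {"tx": 1,"ty": -4.5,"tz": 55,"spin": -26}
    - {"tx": 1,"ty": -4.5,"tz": 65,"spin": -35}
    - {"tx": 1,"ty": -4.5,"tz": 65,"spin": -35}

```text
clock: 3.55
eef_pos: [490.7, 32.2, 164.5]
eef_rot: [-0.589, -3.084, -0.0]
ft_force: [-0.5, 0.0, 0.3]
width: 87.6
grasp_force: 0.0
```

```bash
cat > m.py <<'E'
from h import *
np.set_printoptions(precision=2,suppress=True)
Rt,p,s=tool();print(p,Rt[:,1],Rt[2]);im=bot.get_image("wrist")
for q,z in(("collar_mid",108.5),("lower_ring",92)):
    r=bot.silhouettes(q,"wrist")
    if not r: print(q,"none");continue
    m=r[0]["pixels"];c=max(cv2.findContours(m.astype(np.uint8),0,2)[0],key=cv2.contourArea)[:,0].astype(np.float32)
    P=to_z("wrist",c,z,Rt,p)[:,:2].astype(np.float32)
    (x,y),rad=cv2.minEnclosingCircle(P);A=np.c_[2*P,np.ones(len(P))];k=np.linalg.lstsq(A,(P**2).sum(1),rcond=None)[0]
    print(q,r[0]["conf"],x,y,rad,"lsq",k[:2],np.sqrt(k[2]+k[0]**2+k[1]**2))
    d=np.array([*k[:2],p[2]])-p;print("tool delta",Rt.T@d)
cv2.imwrite("pics/c.png",im[:,:,::-1])
E
python3 m.py
```

```text
[490.7   32.21 164.54] [ 0.37  0.93 -0.  ] [ 0. -0. -1.]
collar_mid 0.58 490.4290466308594 32.89323043823242 31.37384033203125 lsq [490.15  32.14] 30.156901712613237
tool delta [ 0.48 -0.27  0.  ]
lower_ring 0.61 506.51416015625 -58.21534729003906 17.608360290527344 lsq [505.84 -59.07] 14.883617750542319
tool delta [-47.72 -79.27  -0.06]
```

View pics/c.png

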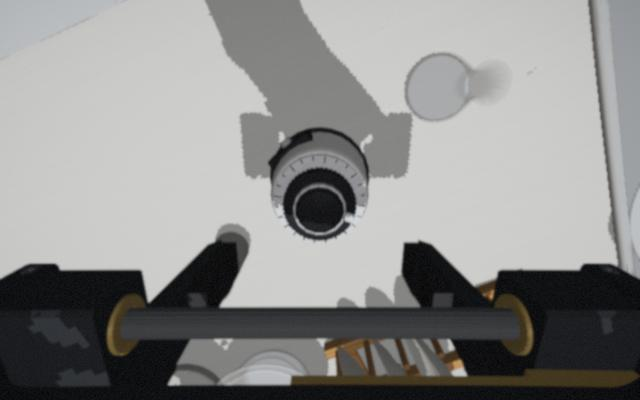

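The wrist view shows the collar centred near (320,210) with the pip at (352,217), still close to the right finger's line. I'll spin a further 30° away and go down.

carry_out:
  moves:
    - {"tx": 0.3,"ty": -0.2,"tz": 0,"spin": -10}
    - {"tx": 0.3,"ty": -0.2,"tz": 5,"spin": -20}
    - {"tx": 0.3,"ty": -0.2,"tz": 20,"spin": -30}
    - {"tx": 0.3,"ty": -0.2,"tz": 35,"spin": -30}
    - {"tx": 0.3,"ty": -0.2,"tz": 35,"spin": -30}

```text
clock: 4.32
eef_pos: [490.6, 32.1, 129.9]
eef_rot: [0.229, -3.132, 0.001]
ft_force: [-0.6, 0.4, 0.9]
width: 87.8
grasp_force: 0.0
```

```bash
python3 m.py
```

```text
[490.58  32.09 129.94] [-0.15  0.99 -0.  ] [ 0. -0. -1.]
collar_mid 0.84 489.7897644042969 31.89122200012207 31.506561279296875 lsq [490.    31.27] 30.276020801479024
tool delta [ 0.69 -0.73  0.  ]
lower_ring 0.79 490.6900634765625 31.02361488342285 40.33462905883789 lsq [491.55  30.97] 36.670946677254584
tool delta [-0.8  -1.25 -0.  ]
```

View pics/c.png

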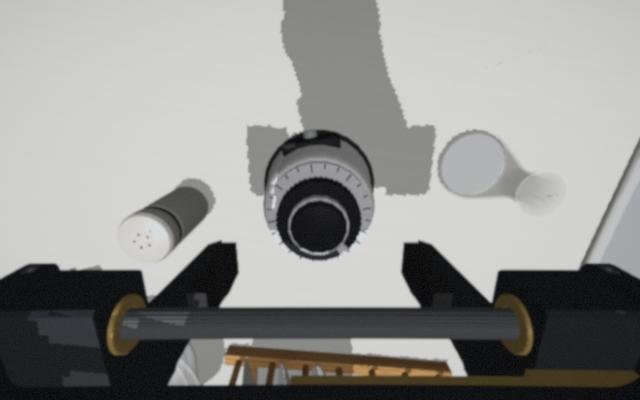

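The collar is centred near (319,225), with the pip at (343,247), clear of both fingers. I'll descend to z≈97 and grip.

carry_out:
  moves:
    - {"tx": 0,"ty": -0.7,"tz": 12,"spin": 0}
    - {"tx": 0,"ty": -0.7,"tz": 24,"spin": 0}
    - {"tx": 0,"ty": -0.7,"tz": 33,"spin": 0}
    - {"tx": 0,"ty": -0.7,"tz": 33,"spin": 0}

```text
clock: 4.97
eef_pos: [490.3, 31.5, 96.2]
eef_rot: [0.231, -3.131, 0.0]
ft_force: [-0.5, 0.1, -0.1]
width: 88.1
grasp_force: 0.0
```

carry_out:
  moves:
    - {"tx": 0,"ty": 0,"tz": 0,"spin": 0}
    - {"tx": 0,"ty": 0,"tz": 0,"spin": 0}
    - {"tx": 0,"ty": 0,"tz": 0,"spin": 0}
    - {"tx": 0,"ty": 0,"tz": 0,"spin": 0}
    - {"tx": 0,"ty": 0,"tz": 0,"spin": 0}
  jaw: 0.5

```text
clock: 5.6
eef_pos: [491.0, 31.5, 97.2]
eef_rot: [-0.231, 3.133, 0.0]
ft_force: [0.7, 0.3, 0.1]
width: 40.3
grasp_force: 0.0
```

```bash
cat > t.py <<'E'
from h import *
Rt,p,s=tool()
print("t",s["clock"],"az",round(np.degrees(np.arctan2(Rt[1,1],Rt[0,1])),2),"pos",np.round(p,1),"F",np.round(s["ft_force"],1),"T",np.round(s["ft_torque"],3),"w",round(s["width"],1),"g",round(s["grasp_force"],1),"j7",round(s["joint_pos"][6],3),"tau7",round(s["joint_torque"][6],3))
E
python3 t.py
```

```text
t 5.6 az 98.43 pos [491.   31.5  97.2] F [0.7 0.3 0.1] T [ 0.023 -0.032 -0.038] w 40.3 g 0.0 j7 1.068 tau7 -0.0
```

```bash
python3 m.py; python3 t.py
python3 - <<'E'
from h import *
im=bot.get_image("side");w=cv2.imread("pics/c.png")
K,d,W=campose("side");
cv2.imwrite("pics/d.png",np.vstack([cv2.resize(im[180:380,220:440,::-1],(330,300)),cv2.resize(w,(330,206))]))
E
```

```text
[491.    31.52  97.18] [-0.15  0.99  0.  ] [-0.  0. -1.]
collar_mid 0.71 489.3335266113281 32.36827087402344 32.28469467163086 lsq [489.59  30.85] 30.27505733558038
tool delta [ 1.49 -0.46 -0.  ]
lower_ring 0.79 490.1510009765625 31.259517669677734 40.08928680419922 lsq [488.45  30.95] 34.52089930763637
tool delta [ 2.6  -0.19 -0.  ]
t 5.75 az 98.43 pos [491.   31.5  97.1] F [-0.   0.3 -0. ] T [0.041 0.029 0.004] w 28.3 g 0.0 j7 1.068 tau7 -0.0
```

View pics/d.png

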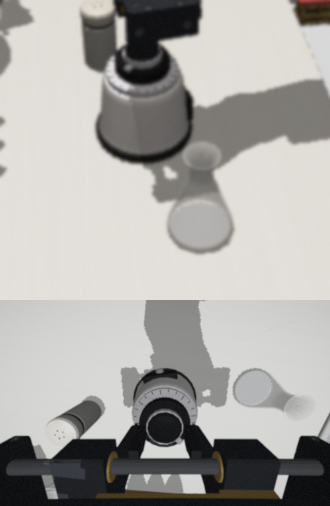

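```bash
python3 - <<'E'
from h import *
im=bot.get_image("wrist")
cv2.imwrite("pics/e.png",im[150:350,170:470,::-1].repeat(2,0).repeat(2,1))
E
python3 t.py
```

```text
t 5.85 az 98.43 pos [491.   31.6  97.1] F [-0.2  0.9  1. ] T [ 0.014  0.027 -0.018] w 22.3 g 0.0 j7 1.068 tau7 -0.0
```

View pics/e.png

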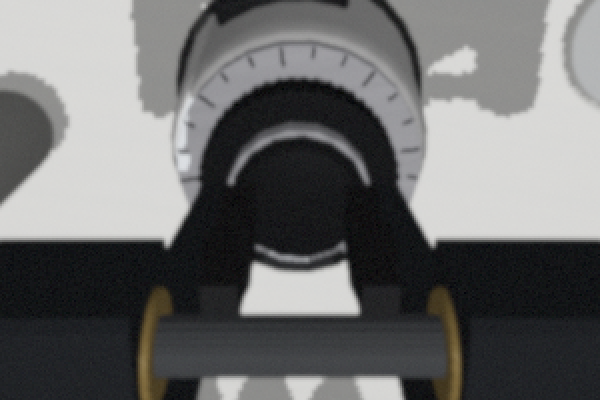

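The reported width is 22 mm with no contact, so the fingers can't be round the collar. I'll project the TCP and the tool axis into both fixed views to see where the tips really are.

Run:
```python
from h import *
Rt,p,s=tool();o=[]
for c in("side","scene"):
    im=bot.get_image(c)[:,:,::-1].copy();K,d,W=campose(c);V=np.linalg.inv(W)
    def pr(P):
        q=(np.c_[P,np.ones(len(P))]@V.T)[:,:3]*[1,-1,-1]
        return cv2.projectPoints(q,np.zeros(3),np.zeros(3),K,d)[0][:,0]
    ax=np.array([490.5,31.8,0])
    P=np.array([p,p-[0,0,30],p+[0,0,30],p+11*Rt[:,1],p-11*Rt[:,1],ax+[0,0,121]]);uv=pr(P)
    x0,y0=(uv[0]-[55,75]).astype(int);k=5
    cr=cv2.resize(im[y0:y0+110,x0:x0+110],None,fx=k,fy=k)
    cr=np.clip(cr.astype(float)*1.8,0,255).astype(np.uint8)[:,:395] if 0 else np.clip(cr.astype(float)*1.8,0,255).astype(np.uint8)
    for i,(u,col) in enumerate(zip(uv,[(0,0,255),(0,255,255),(255,255,0),(0,255,0),(0,255,0),(255,0,255)])):
        cv2.circle(cr,tuple(((u-[x0,y0])*k).astype(int)),4,col,-1)
    o.append(cv2.resize(cr,(400,400)))
cv2.imwrite("pics/f.png",np.hstack(o))
```

```text
(no output)
```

View pics/f.png

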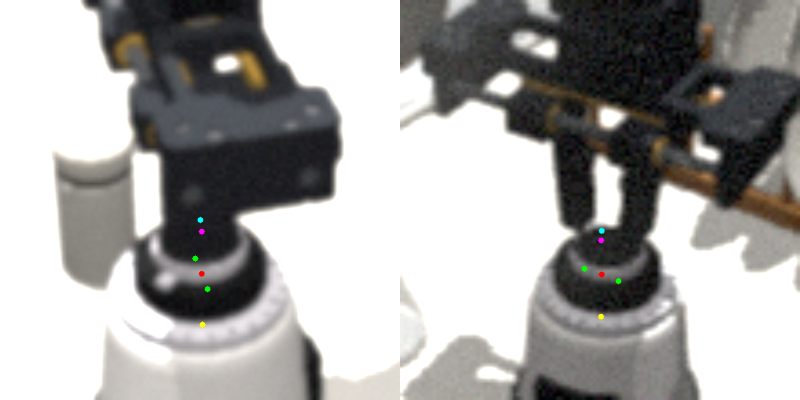

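Both views show the real fingertips ending about 30 mm above the reported TCP, over the lid, so the stated tool length doesn't hold. Before trusting any height I'll measure it with a light touch on bare worktop well away from everything.

carry_out:
  moves:
    - {"tx": 0,"ty": 0,"tz": -40,"spin": 0}
    - {"tx": 0,"ty": 0,"tz": -60,"spin": 0}
    - {"tx": 5,"ty": -40,"tz": -60,"spin": 0}
    - {"tx": 14,"ty": -95,"tz": -60,"spin": 0}
    - {"tx": 22,"ty": -150,"tz": -60,"spin": 0}

```text
clock: 6.58
eef_pos: [491.2, -121.4, 157.2]
eef_rot: [-0.233, 3.133, 0.0]
ft_force: [0.5, -0.2, 0.3]
width: 22.2
grasp_force: 0.0
```

carry_out:
  moves:
    - {"tx": 7,"ty": -50,"tz": 0,"spin": 0}
    - {"tx": 14,"ty": -90,"tz": 20,"spin": 0}
    - {"tx": 14,"ty": -90,"tz": 70,"spin": 0}
    - {"tx": 14,"ty": -90,"tz": 120,"spin": 0}
    - {"tx": 14,"ty": -90,"tz": 137,"spin": 0}

```text
clock: 7.2
eef_pos: [488.6, -210.7, 17.4]
eef_rot: [0.231, -3.129, -0.003]
ft_force: [-0.6, 0.8, 0.6]
width: 22.4
grasp_force: 0.0
```

```bash
python3 - <<'E'
from h import *
o=[]
for c in("side","scene"):
    im=bot.get_image(c)[:,:,::-1];Rt,p,s=tool();K,d,W=campose(c);V=np.linalg.inv(W)
    q=(V@np.r_[p,1])[:3]*[1,-1,-1]
    u=cv2.projectPoints(q.reshape(1,3),np.zeros(3),np.zeros(3),K,d)[0][0,0]
    x0,y0=np.clip((u-[65,85]).astype(int),0,[510,270]);cr=cv2.resize(im[y0:y0+130,x0:x0+130],(400,400))
    cv2.circle(cr,tuple(((u-[x0,y0])*400/130).astype(int)),3,(0,0,255),-1);o.append(cr)
cv2.imwrite("pics/g.png",np.hstack(o))
E
python3 t.py
```

```text
t 7.3 az 98.46 pos [ 489.1 -210.5   18.2] F [-0.4  0.2 -0.5] T [0.023 0.01  0.062] w 22.2 g 0.0 j7 1.449 tau7 -0.097
```

View pics/g.png

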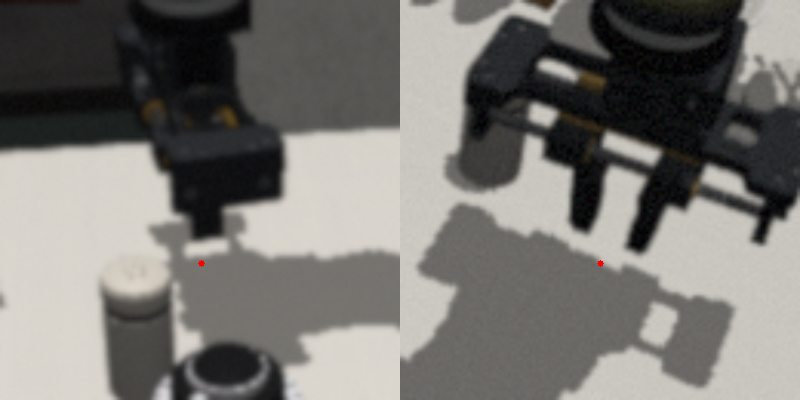

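The side view puts the tip at (207,237) and the scene view at (610,240), both about 20–30 mm above the projected TCP (red). The area is clear, so I'll lower in fine steps.

carry_out:
  moves:
    - {"tx": 0,"ty": 0,"tz": 5,"spin": 0}
    - {"tx": 0,"ty": 0,"tz": 9,"spin": 0}
    - {"tx": 0,"ty": 0,"tz": 12,"spin": 0}
    - {"tx": 0,"ty": 0,"tz": 14,"spin": 0}
    - {"tx": 0,"ty": 0,"tz": 16,"spin": 0}

```text
clock: 7.92
eef_pos: [490.6, -211.2, 4.2]
eef_rot: [-0.231, 3.133, -0.0]
ft_force: [0.3, -0.5, 0.5]
width: 22.1
grasp_force: 0.0
```

carry_out:
  moves:
    - {"tx": 0,"ty": 0,"tz": 1,"spin": 0}
    - {"tx": 0,"ty": 0,"tz": 2,"spin": 0}
    - {"tx": 0,"ty": 0,"tz": 3,"spin": 0}

```text
clock: 8.3
eef_pos: [490.6, -211.1, 1.1]
eef_rot: [-0.231, 3.133, 0.0]
ft_force: [-0.7, 1.1, 0.0]
width: 21.8
grasp_force: 0.0
```

carry_out:
  moves:
    - {"tx": 0,"ty": 0,"tz": 1,"spin": 0}
    - {"tx": 0,"ty": 0,"tz": 2,"spin": 0}
    - {"tx": 0,"ty": 0,"tz": 3,"spin": 0}

```text
clock: 8.68
eef_pos: [490.5, -211.1, -2.0]
eef_rot: [-0.231, 3.133, 0.0]
ft_force: [-0.2, 0.6, -0.5]
width: 22.1
grasp_force: 0.0
```

carry_out:
  moves:
    - {"tx": 0,"ty": 0,"tz": 2,"spin": 0}
    - {"tx": 0,"ty": 0,"tz": 4,"spin": 0}
    - {"tx": 0,"ty": 0,"tz": 6,"spin": 0}
    - {"tx": 0,"ty": 0,"tz": 7,"spin": 0}
    - {"tx": 0,"ty": 0,"tz": 8,"spin": 0}

```text
clock: 9.3
eef_pos: [490.6, -211.1, -10.0]
eef_rot: [-0.231, 3.133, 0.0]
ft_force: [0.8, -1.3, 0.9]
width: 21.8
grasp_force: 0.0
```

carry_out:
  moves:
    - {"tx": 0,"ty": 0,"tz": 1,"spin": 0}
    - {"tx": 0,"ty": 0,"tz": 2,"spin": 0}
    - {"tx": 0,"ty": 0,"tz": 3,"spin": 0}

```text
clock: 9.68
eef_pos: [490.6, -211.1, -13.0]
eef_rot: [-0.231, 3.133, 0.0]
ft_force: [-0.9, 0.3, -0.5]
width: 21.7
grasp_force: 0.0
```

carry_out:
  moves:
    - {"tx": 0,"ty": 0,"tz": 1,"spin": 0}
    - {"tx": 0,"ty": 0,"tz": 2,"spin": 0}

```text
clock: 9.93
eef_pos: [490.5, -211.1, -15.0]
eef_rot: [-0.231, 3.133, 0.0]
ft_force: [-0.3, -0.5, 0.6]
width: 22.2
grasp_force: 0.0
```

carry_out:
  moves:
    - {"tx": 0,"ty": 0,"tz": 1,"spin": 0}
    - {"tx": 0,"ty": 0,"tz": 2,"spin": 0}

```text
clock: 10.18
eef_pos: [490.6, -211.1, -17.0]
eef_rot: [-0.231, 3.133, 0.0]
ft_force: [-0.2, -1.3, -0.7]
width: 21.8
grasp_force: 0.0
```

carry_out:
  moves:
    - {"tx": 0,"ty": 0,"tz": 1,"spin": 0}
    - {"tx": 0,"ty": 0,"tz": 2,"spin": 0}

```text
clock: 10.42
eef_pos: [490.5, -211.1, -19.0]
eef_rot: [-0.231, 3.133, 0.0]
ft_force: [0.0, -0.4, -0.8]
width: 22.0
grasp_force: 0.0
```

carry_out:
  moves:
    - {"tx": 0,"ty": 0,"tz": 1,"spin": 0}
    - {"tx": 0,"ty": 0,"tz": 2,"spin": 0}

```text
clock: 10.68
eef_pos: [490.5, -211.1, -21.0]
eef_rot: [-0.231, 3.133, 0.0]
ft_force: [-0.2, 0.3, -0.2]
width: 21.8
grasp_force: 0.0
```

carry_out:
  moves:
    - {"tx": 0,"ty": 0,"tz": 1,"spin": 0}
    - {"tx": 0,"ty": 0,"tz": 2,"spin": 0}

```text
clock: 10.92
eef_pos: [490.5, -211.1, -23.0]
eef_rot: [-0.231, 3.133, 0.0]
ft_force: [0.3, 0.5, -0.9]
width: 22.3
grasp_force: 0.0
```

carry_out:
  moves:
    - {"tx": 0,"ty": 0,"tz": 1,"spin": 0}
    - {"tx": 0,"ty": 0,"tz": 2,"spin": 0}

```text
clock: 11.18
eef_pos: [490.5, -211.1, -25.0]
eef_rot: [0.231, -3.133, -0.0]
ft_force: [-0.0, 0.2, 0.1]
width: 22.0
grasp_force: 0.0
```

carry_out:
  moves:
    - {"tx": 0,"ty": 0,"tz": 1,"spin": 0}
    - {"tx": 0,"ty": 0,"tz": 2,"spin": 0}

```text
clock: 11.42
eef_pos: [490.5, -211.1, -27.0]
eef_rot: [-0.231, 3.133, 0.0]
ft_force: [-0.9, 0.5, -0.7]
width: 22.3
grasp_force: 0.0
```

carry_out:
  moves:
    - {"tx": 0,"ty": 0,"tz": 1,"spin": 0}

```text
clock: 11.55
eef_pos: [490.5, -211.1, -28.0]
eef_rot: [-0.231, 3.133, 0.0]
ft_force: [0.4, 0.4, -0.3]
width: 21.9
grasp_force: 0.0
```

carry_out:
  moves:
    - {"tx": 0,"ty": 0,"tz": 1,"spin": 0}

```text
clock: 11.68
eef_pos: [490.6, -211.1, -29.0]
eef_rot: [-0.231, 3.133, 0.0]
ft_force: [0.2, -0.1, -0.9]
width: 22.1
grasp_force: 0.0
```

carry_out:
  moves:
    - {"tx": 0,"ty": 0,"tz": 1,"spin": 0}

```text
clock: 11.8
eef_pos: [490.5, -211.1, -29.9]
eef_rot: [-0.231, 3.133, 0.0]
ft_force: [0.4, 0.4, -0.4]
width: 21.8
grasp_force: 0.0
```

```bash
python3 t.py
```

```text
t 11.8 az 98.42 pos [ 490.5 -211.1  -29.9] F [ 0.4  0.4 -0.4] T [0.005 0.016 0.007] w 21.8 g 0.0 j7 1.408 tau7 0.006
```

carry_out:
  moves:
    - {"tx": 0,"ty": 0,"tz": 1,"spin": 0}

```text
clock: 11.92
eef_pos: [490.6, -211.1, -30.2]
eef_rot: [-0.231, 3.133, -0.001]
ft_force: [-2.3, 2.4, 17.5]
width: 22.0
grasp_force: 8.4
```

carry_out:
  moves:
    - {"tx": 0,"ty": 0,"tz": 1,"spin": 0}

```text
clock: 12.05
eef_pos: [490.6, -211.2, -30.2]
eef_rot: [-0.231, 3.133, -0.002]
ft_force: [-4.2, 1.5, 26.5]
width: 21.9
grasp_force: 13.3
```

carry_out:
  moves:
    - {"tx": 0,"ty": 0,"tz": 1,"spin": 0}

```text
clock: 12.18
eef_pos: [490.6, -211.2, -30.2]
eef_rot: [-0.231, 3.132, -0.002]
ft_force: [-5.4, 2.6, 37.6]
width: 22.2
grasp_force: 18.2
```

Contact came at a reported z of −30.2, so the real tips are 30.2 mm above the reported TCP. For tips at z≈97 I need a reported z of about 67. I'll lift, open and go back.

carry_out:
  moves:
    - {"tx": 0,"ty": 0,"tz": -40,"spin": 0}
    - {"tx": 0,"ty": 0,"tz": -85,"spin": 0}
    - {"tx": 0,"ty": 0,"tz": -130,"spin": 0}
    - {"tx": 0,"ty": 0,"tz": -168,"spin": 0}
    - {"tx": -5,"ty": 35,"tz": -168,"spin": 0}
  jaw: -1

```text
clock: 12.8
eef_pos: [492.0, -179.1, 137.7]
eef_rot: [-0.22, 3.128, -0.006]
ft_force: [0.0, 1.3, 0.1]
width: 69.7
grasp_force: 0.0
```

carry_out:
  moves:
    - {"tx": -8,"ty": 50,"tz": 0,"spin": 0}
    - {"tx": -15,"ty": 100,"tz": 0,"spin": 0}
    - {"tx": -23,"ty": 150,"tz": 0,"spin": 0}
    - {"tx": -30.5,"ty": 205,"tz": 0,"spin": 0}
    - {"tx": -30.5,"ty": 205,"tz": 0,"spin": 0}

```text
clock: 13.42
eef_pos: [490.6, 37.6, 135.5]
eef_rot: [-0.246, 3.13, 0.006]
ft_force: [0.8, -1.7, -0.6]
width: 88.4
grasp_force: 0.0
```

```bash
python3 m.py; python3 t.py
```

```text
[490.58  37.63 135.54] [-0.16  0.99  0.  ] [-0.  0. -1.]
collar_mid 0.56 489.84765625 31.245447158813477 31.82547378540039 lsq [489.86  30.96] 30.407245985336523
tool delta [ 1.76 -6.47 -0.03]
lower_ring 0.9 490.510986328125 31.298372268676758 39.95920944213867 lsq [492.27  31.18] 36.68440082043211
tool delta [-0.66 -6.63 -0.02]
t 13.575 az 98.36 pos [490.2  30.1 135. ] F [ 1.1 -0.5  0.9] T [-0.014  0.003 -0.041] w 88.2 g 0.0 j7 1.099 tau7 -0.002
```

carry_out:
  moves:
    - {"tx": 0,"ty": 0.5,"tz": 0,"spin": 0}
    - {"tx": 0,"ty": 0.5,"tz": 20,"spin": 0}
    - {"tx": 0,"ty": 0.5,"tz": 25,"spin": 0}
    - {"tx": 0,"ty": 0.5,"tz": 25,"spin": 0}

```text
clock: 14.08
eef_pos: [490.2, 31.2, 109.9]
eef_rot: [0.229, -3.132, 0.0]
ft_force: [-0.9, -0.6, -0.4]
width: 88.4
grasp_force: 0.0
```

```bash
python3 m.py
```

```text
[490.16  31.2  109.94] [-0.15  0.99 -0.  ] [ 0. -0. -1.]
collar_mid 0.69 489.7744445800781 32.04832458496094 31.633716583251953 lsq [490.    31.23] 30.2558687920302
tool delta [0.16 0.05 0.  ]
lower_ring 0.79 490.74139404296875 30.862041473388672 40.689491271972656 lsq [491.73  31.22] 36.7306413480587
tool delta [-1.56 -0.2  -0.  ]
```

carry_out:
  moves:
    - {"tx": 0,"ty": 0,"tz": 15,"spin": 0}
    - {"tx": 0,"ty": 0,"tz": 30,"spin": 0}
    - {"tx": 0,"ty": 0,"tz": 40,"spin": 0}
    - {"tx": 0,"ty": 0,"tz": 42.5,"spin": 0}
    - {"tx": 0,"ty": 0,"tz": 42.5,"spin": 0}

```text
clock: 14.85
eef_pos: [490.6, 32.0, 67.8]
eef_rot: [-0.231, 3.133, 0.0]
ft_force: [0.2, -0.1, 1.5]
width: 88.3
grasp_force: 0.0
```

carry_out:
  moves:
    - {"tx": 0,"ty": 0,"tz": 0,"spin": 0}
    - {"tx": 0,"ty": 0,"tz": 0,"spin": 0}
    - {"tx": 0,"ty": 0,"tz": 0,"spin": 0}
    - {"tx": 0,"ty": 0,"tz": 0,"spin": 0}
  jaw: 0.5

```text
clock: 15.35
eef_pos: [490.6, 31.3, 67.8]
eef_rot: [-0.23, 3.133, -0.001]
ft_force: [-0.5, -2.8, 2.2]
width: 59.2
grasp_force: 30.0
```

```bash
python3 t.py
```

```text
t 15.35 az 98.4 pos [490.6  31.3  67.8] F [-0.5 -2.8  2.2] T [-0.306 -0.076  0.074] w 59.2 g 30.0 j7 1.019 tau7 -0.078
```

It's gripped at 59 mm with 30 N and only a small side load. Next I'll start turning clockwise.

carry_out:
  moves:
    - {"tx": 0,"ty": 0,"tz": 0,"spin": 2}
    - {"tx": 0,"ty": 0,"tz": 0,"spin": 4}
    - {"tx": 0,"ty": 0,"tz": 0,"spin": 6}
    - {"tx": 0,"ty": 0,"tz": 0,"spin": 8}
    - {"tx": 0,"ty": 0,"tz": 0,"spin": 10}

```text
clock: 15.98
eef_pos: [490.6, 31.6, 67.7]
eef_rot: [0.047, 3.141, -0.001]
ft_force: [1.5, -2.2, 6.2]
width: 59.5
grasp_force: 30.0
```

```bash
python3 t.py
```

```text
t 15.975 az 88.28 pos [490.6  31.6  67.7] F [ 1.5 -2.2  6.2] T [-0.772 -0.183  0.196] w 59.5 g 30.0 j7 0.911 tau7 -0.077
```

Torque about z is reading 0.2 N m, so the collar is turning. Fz has built up, so I'll relieve it with a small lift as I turn.

carry_out:
  moves:
    - {"tx": 0,"ty": 0,"tz": -0.4,"spin": 1}
    - {"tx": 0,"ty": 0,"tz": -0.4,"spin": 2}

```text
clock: 16.23
eef_pos: [490.5, 31.7, 67.8]
eef_rot: [0.1, 3.14, -0.0]
ft_force: [2.6, -4.5, 0.0]
width: 59.0
grasp_force: 30.0
```

```bash
python3 t.py
```

```text
t 16.225 az 86.35 pos [490.5  31.7  67.8] F [ 2.6 -4.5  0. ] T [-0.945 -0.412  0.281] w 59.0 g 30.0 j7 0.891 tau7 -0.161
```

carry_out:
  moves:
    - {"tx": -0.2,"ty": -0.4,"tz": 0,"spin": 2}
    - {"tx": -0.2,"ty": -0.4,"tz": 0,"spin": 4}
    - {"tx": -0.2,"ty": -0.4,"tz": 0,"spin": 6}
    - {"tx": -0.2,"ty": -0.4,"tz": 0,"spin": 8}
    - {"tx": -0.2,"ty": -0.4,"tz": 0,"spin": 10}

```text
clock: 16.85
eef_pos: [490.6, 31.9, 67.9]
eef_rot: [-0.374, -3.119, -0.001]
ft_force: [2.4, -2.2, -2.6]
width: 59.2
grasp_force: 30.0
```

```bash
python3 t.py
```

```text
t 16.85 az 76.31 pos [490.6  31.9  67.9] F [ 2.4 -2.2 -2.6] T [-0.519 -0.416  0.287] w 59.2 g 30.0 j7 0.788 tau7 -0.085
```

carry_out:
  moves:
    - {"tx": 0,"ty": 0,"tz": 0.2,"spin": 2.4}
    - {"tx": 0,"ty": 0,"tz": 0.2,"spin": 4.8}
    - {"tx": 0,"ty": 0,"tz": 0.2,"spin": 7.2}
    - {"tx": 0,"ty": 0,"tz": 0.2,"spin": 9.6}
    - {"tx": 0,"ty": 0,"tz": 0.2,"spin": 12}

```text
clock: 17.48
eef_pos: [490.7, 32.1, 67.9]
eef_rot: [0.699, 3.063, 0.001]
ft_force: [1.1, -0.4, -1.2]
width: 59.1
grasp_force: 30.0
```

```bash
python3 t.py
```

```text
t 17.475 az 64.29 pos [490.7  32.1  67.9] F [ 1.1 -0.4 -1.2] T [-0.077 -0.307  0.264] w 59.1 g 30.0 j7 0.666 tau7 -0.06
```

carry_out:
  moves:
    - {"tx": 0,"ty": 0,"tz": 0,"spin": 1}
    - {"tx": 0,"ty": 0,"tz": 0,"spin": 2}
    - {"tx": 0,"ty": 0,"tz": 0,"spin": 3}
    - {"tx": 0,"ty": 0,"tz": 0,"spin": 4}

```text
clock: 17.98
eef_pos: [490.8, 32.1, 67.9]
eef_rot: [0.803, 3.037, 0.001]
ft_force: [1.6, 1.2, -0.6]
width: 58.7
grasp_force: 30.0
```

```bash
python3 t.py
```

```text
t 17.975 az 60.39 pos [490.8  32.1  67.9] F [ 1.6  1.2 -0.6] T [ 0.282 -0.358  0.254] w 58.7 g 30.0 j7 0.627 tau7 -0.174
```

carry_out:
  moves:
    - {"tx": 0,"ty": 0,"tz": 0,"spin": 0.7}
    - {"tx": 0,"ty": 0,"tz": 0,"spin": 1.4}
    - {"tx": 0,"ty": 0,"tz": 0,"spin": 2}

```text
clock: 18.35
eef_pos: [490.8, 32.1, 67.8]
eef_rot: [0.855, 3.023, 0.001]
ft_force: [3.2, 2.7, -0.8]
width: 58.9
grasp_force: 30.0
```

```bash
python3 t.py
```

```text
t 18.35 az 58.42 pos [490.8  32.1  67.8] F [ 3.2  2.7 -0.8] T [ 0.62  -0.412  0.203] w 58.9 g 30.0 j7 0.608 tau7 -0.211
```

carry_out:
  moves:
    - {"tx": -0.1,"ty": 0.3,"tz": 0,"spin": 0.8}
    - {"tx": -0.1,"ty": 0.3,"tz": 0,"spin": 1.6}
    - {"tx": -0.1,"ty": 0.3,"tz": 0,"spin": 2.4}

```text
clock: 18.73
eef_pos: [490.8, 32.1, 67.8]
eef_rot: [-0.919, -3.004, -0.001]
ft_force: [1.2, 3.3, -0.7]
width: 58.8
grasp_force: 30.0
```

```bash
python3 t.py
```

```text
t 18.725 az 55.99 pos [490.8  32.1  67.8] F [ 1.2  3.3 -0.7] T [ 0.757 -0.338  0.281] w 58.8 g 30.0 j7 0.584 tau7 -0.192
```

carry_out:
  moves:
    - {"tx": 0,"ty": 0.1,"tz": 0,"spin": 0.8}
    - {"tx": 0,"ty": 0.1,"tz": 0,"spin": 1.6}
    - {"tx": 0,"ty": 0.1,"tz": 0,"spin": 2.4}

```text
clock: 19.1
eef_pos: [490.9, 32.1, 67.8]
eef_rot: [-0.981, -2.984, -0.001]
ft_force: [1.4, 3.6, -0.3]
width: 58.9
grasp_force: 30.0
```

```bash
python3 t.py
```

```text
t 19.1 az 53.59 pos [490.9  32.1  67.8] F [ 1.4  3.6 -0.3] T [ 0.944 -0.255  0.23 ] w 58.9 g 30.0 j7 0.56 tau7 -0.193
```

carry_out:
  moves:
    - {"tx": 0.1,"ty": 0.3,"tz": 0,"spin": 0.8}
    - {"tx": 0.1,"ty": 0.3,"tz": 0,"spin": 1.6}
    - {"tx": 0.1,"ty": 0.3,"tz": 0,"spin": 2.4}

```text
clock: 19.48
eef_pos: [490.9, 32.2, 67.8]
eef_rot: [-1.044, -2.963, -0.0]
ft_force: [1.8, 3.7, -0.3]
width: 59.1
grasp_force: 30.0
```

```bash
python3 t.py
```

```text
t 19.475 az 51.18 pos [490.9  32.2  67.8] F [ 1.8  3.7 -0.3] T [ 0.889 -0.217  0.315] w 59.1 g 30.0 j7 0.536 tau7 -0.193
```

carry_out:
  moves:
    - {"tx": 0,"ty": 0.2,"tz": 0,"spin": 0.8}
    - {"tx": 0,"ty": 0.2,"tz": 0,"spin": 1.6}
    - {"tx": 0,"ty": 0.2,"tz": 0,"spin": 1.6}

```text
clock: 19.85
eef_pos: [491.0, 32.2, 67.8]
eef_rot: [-1.085, -2.948, 0.0]
ft_force: [-0.2, 3.1, 0.9]
width: 58.8
grasp_force: 30.0
```

```bash
python3 t.py
```

```text
t 19.85 az 49.59 pos [491.   32.2  67.8] F [-0.2  3.1  0.9] T [ 0.83  -0.184  0.162] w 58.8 g 30.0 j7 0.52 tau7 -0.144
```

Torque dropped when the arm stopped, so that's still plain friction. I'll carry on.

carry_out:
  moves:
    - {"tx": 0,"ty": 0.1,"tz": 0,"spin": 0.8}
    - {"tx": 0,"ty": 0.1,"tz": 0,"spin": 1.6}
    - {"tx": 0,"ty": 0.1,"tz": 0,"spin": 2.4}

```text
clock: 20.23
eef_pos: [491.0, 32.3, 67.8]
eef_rot: [-1.147, -2.925, 0.0]
ft_force: [0.2, 2.6, 1.4]
width: 59.3
grasp_force: 30.0
```

```bash
python3 t.py
```

```text
t 20.225 az 47.17 pos [491.   32.3  67.8] F [0.2 2.6 1.4] T [ 0.725 -0.093  0.238] w 59.3 g 30.0 j7 0.496 tau7 -0.191
```

carry_out:
  moves:
    - {"tx": 0,"ty": 0.1,"tz": 0,"spin": 0.8}
    - {"tx": 0,"ty": 0.1,"tz": 0,"spin": 1.6}
    - {"tx": 0,"ty": 0.1,"tz": 0,"spin": 2.4}

```text
clock: 20.6
eef_pos: [491.1, 32.3, 67.8]
eef_rot: [-1.208, -2.9, 0.0]
ft_force: [-1.1, 2.7, 1.5]
width: 59.3
grasp_force: 30.0
```

```bash
python3 t.py
```

```text
t 20.6 az 44.77 pos [491.1  32.3  67.8] F [-1.1  2.7  1.5] T [ 0.644 -0.043  0.259] w 59.3 g 30.0 j7 0.473 tau7 -0.19
```

carry_out:
  moves:
    - {"tx": 0.1,"ty": 0,"tz": 0,"spin": 0.8}
    - {"tx": 0.1,"ty": 0,"tz": 0,"spin": 1.6}
    - {"tx": 0.1,"ty": 0,"tz": 0,"spin": 2.4}

```text
clock: 20.98
eef_pos: [491.1, 32.4, 67.8]
eef_rot: [-1.268, -2.874, 0.0]
ft_force: [-0.0, 1.9, 1.0]
width: 59.0
grasp_force: 30.0
```

```bash
python3 t.py
```

```text
t 20.975 az 42.39 pos [491.1  32.4  67.8] F [-0.   1.9  1. ] T [ 0.448 -0.084  0.548] w 59.0 g 30.0 j7 0.449 tau7 -0.503
```

The torque jumped from 0.26 to 0.55 N m, and tau7 from 0.19 to 0.50, so the burrs have met. I'll ease off half a degree and rest there.

carry_out:
  moves:
    - {"tx": 0,"ty": 0,"tz": 0,"spin": -0.5}
    - {"tx": 0,"ty": 0,"tz": 0,"spin": -0.5}
    - {"tx": 0,"ty": 0,"tz": 0,"spin": -0.5}
    - {"tx": 0,"ty": 0,"tz": 0,"spin": -0.5}

```text
clock: 21.48
eef_pos: [491.1, 32.4, 67.8]
eef_rot: [-1.256, -2.88, 0.0]
ft_force: [-1.3, 1.4, 1.3]
width: 58.7
grasp_force: 30.0
```

```bash
cp pics/c.png pics/c0.png; python3 t.py
python3 - <<'E'
from h import *
im=bot.get_image("scene");cv2.imwrite("pics/stop.png",im[:,:,::-1])
print([ (np.round(d["point"],1),d["conf"]) for c in("scene","wrist") for d in (bot.get_image(c) is not None and bot.find_in("burr_inner_c",c) or [])])
E
```

```text
t 21.475 az 42.88 pos [491.1  32.4  67.8] F [-1.3  1.4  1.3] T [ 0.459 -0.003 -0.238] w 58.7 g 30.0 j7 0.454 tau7 0.248
[]
```

carry_out:
  moves:
    - {"tx": 0,"ty": 0,"tz": 0,"spin": -3}
    - {"tx": 0,"ty": 0,"tz": 0,"spin": -6}
    - {"tx": 0,"ty": 0,"tz": 0,"spin": -9}
    - {"tx": 0,"ty": 0,"tz": 0,"spin": -12}
    - {"tx": 0,"ty": 0,"tz": 0,"spin": -15}

```text
clock: 22.35
eef_pos: [490.9, 32.1, 67.8]
eef_rot: [-0.863, -3.02, 0.001]
ft_force: [-2.5, 0.5, 2.5]
width: 58.9
grasp_force: 30.0
```

```bash
python3 t.py
```

```text
t 22.35 az 58.11 pos [490.9  32.1  67.8] F [-2.5  0.5  2.5] T [ 0.147  0.191 -0.266] w 58.9 g 30.0 j7 0.604 tau7 0.015
```

carry_out:
  moves:
    - {"tx": 0.2,"ty": -0.1,"tz": -0.2,"spin": -3}
    - {"tx": 0.2,"ty": -0.1,"tz": -0.2,"spin": -6}
    - {"tx": 0.2,"ty": -0.1,"tz": -0.2,"spin": -9}
    - {"tx": 0.2,"ty": -0.1,"tz": -0.2,"spin": -12}
    - {"tx": 0.2,"ty": -0.1,"tz": -0.2,"spin": -15}

```text
clock: 22.98
eef_pos: [490.7, 31.9, 67.9]
eef_rot: [-0.462, -3.107, 0.001]
ft_force: [-0.9, -2.6, -1.9]
width: 59.1
grasp_force: 30.0
```

```bash
python3 t.py
```

```text
t 22.975 az 73.1 pos [490.7  31.9  67.9] F [-0.9 -2.6 -1.9] T [-0.358  0.073 -0.268] w 59.1 g 30.0 j7 0.754 tau7 0.012
```

Another 14.5° takes it to az 87.6.

carry_out:
  moves:
    - {"tx": 0,"ty": -0.2,"tz": 0.1,"spin": -3.5}
    - {"tx": 0,"ty": -0.2,"tz": 0.1,"spin": -7}
    - {"tx": 0,"ty": -0.2,"tz": 0.1,"spin": -10.5}
    - {"tx": 0,"ty": -0.2,"tz": 0.1,"spin": -14.5}
    - {"tx": 0,"ty": -0.2,"tz": 0.1,"spin": -14.5}

```text
clock: 23.6
eef_pos: [490.6, 31.7, 67.8]
eef_rot: [-0.068, -3.14, 0.001]
ft_force: [0.8, -5.0, -0.6]
width: 58.8
grasp_force: 30.0
```

```bash
python3 t.py
```

```text
t 23.6 az 87.53 pos [490.6  31.7  67.8] F [ 0.8 -5.  -0.6] T [-0.924  0.117  0.238] w 58.8 g 30.0 j7 0.903 tau7 -0.148
```

carry_out:
  moves:
    - {"tx": 0,"ty": 0,"tz": 0,"spin": 0}
    - {"tx": 0,"ty": 0,"tz": 0,"spin": 0}
    - {"tx": 0,"ty": 0,"tz": 0,"spin": 0}
    - {"tx": 0,"ty": 0,"tz": 0,"spin": 0}
    - {"tx": 0,"ty": 0,"tz": 0,"spin": 0}
  jaw: -1

```text
clock: 24.22
eef_pos: [490.9, 32.5, 67.9]
eef_rot: [0.07, 3.141, 0.0]
ft_force: [-0.2, 0.6, 0.2]
width: 87.9
grasp_force: 0.0
```

carry_out:
  moves:
    - {"tx": 0,"ty": 0,"tz": -20,"spin": 0}
    - {"tx": 0,"ty": 0,"tz": -45,"spin": 0}
    - {"tx": 0,"ty": 0,"tz": -62,"spin": 0}
    - {"tx": 0,"ty": 0,"tz": -62,"spin": 0}
    - {"tx": 0,"ty": 0,"tz": -62,"spin": 0}

```text
clock: 24.85
eef_pos: [490.5, 32.2, 129.4]
eef_rot: [-0.071, -3.14, 0.0]
ft_force: [0.9, 0.7, -0.2]
width: 88.2
grasp_force: 0.0
```

```bash
python3 m.py; python3 t.py
python3 - <<'E'
import cv2,numpy as np
a=cv2.imread("pics/c0.png");b=cv2.imread("pics/c.png")
f=lambda i:np.clip(cv2.resize(i[150:290,230:410],(396,308)).astype(float)*1.5,0,255).astype(np.uint8)
cv2.imwrite("pics/h.png",np.hstack([f(a),f(b)]))
E
```

```text
[490.49  32.2  129.38] [ 0.04  1.   -0.  ] [ 0. -0. -1.]
collar_mid 0.95 489.7494812011719 32.16617965698242 31.976633071899414 lsq [489.82  31.61] 30.515210239525764
tool delta [ 0.64 -0.62  0.  ]
lower_ring 0.61 490.8935546875 31.390432357788086 40.21491241455078 lsq [491.76  31.49] 36.44492558898031
tool delta [-1.3  -0.66 -0.  ]
t 25.0 az 87.44 pos [490.3  32.3 129.2] F [0.1 0.8 0.2] T [0.03  0.006 0.029] w 88.0 g 0.0 j7 0.958 tau7 -0.002
```

View pics/h.png

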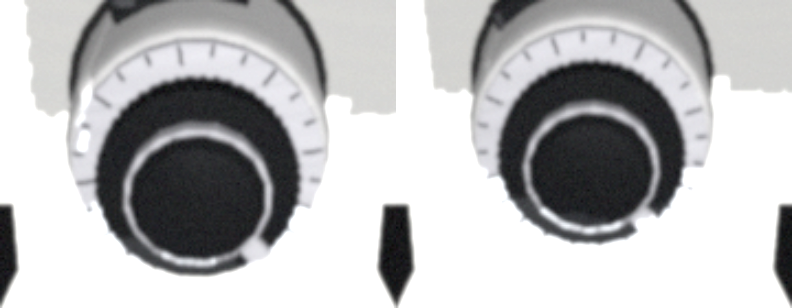

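The left half is before the turn (pip at 255,248) and the right half is after (pip at 643,218). The pip sits at the same angle relative to the gripper, about 43°, so the collar followed the grip without slipping. The gripper is clear, so I'll hand in.

```bash
python3 -c "
from rig import bot
print(bot.sign_off())"
```

```text
the job is handed in; nothing more can be done
None
```

I turned the collar about 56° clockwise until the torque jumped from about 0.26 to 0.55 N m, rested there about 0.4 s half a degree eased off, turned it back about 45°, let go and handed the job in; sign-off returned no verdict, and that jump briefly passed the 0.5 N m limit for dragging the inner burr.

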